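# Slide a circuit-board carrier out to the pointer and hold it from tipping

## Task

First, before moving the carrier plate, push the pointer carriage outward along its rail until it clicks into the spring detent at the far end and stays there. Then slide the carrier plate outward along its wooden rest until its front edge is level with the pointer tip, so that the underside of the circuit board can be reached, never letting the plate tip. The plate would now fall off by itself, so finish while still holding it flat on the rest, at rest, with the other loose things on the bench left where it was.

Things in the scene. Friction and masses are not known exactly. Their poses are not given: they have to be found in the camera images.
- rest: fixed wooden rest 220 mm long, 108 mm wide, top 60 mm above the bench; origin on the bench under the middle of its outer (overhang) edge; x axis points outward, the way the plate slides, z up; the top spans x = -220 mm to 0. Two aluminium strips 5 mm high along its long sides leave a channel 96 mm wide that keeps the plate straight
- plate: loose aluminium plate 240 (x, pointing outward) x 90 x 6 mm, about 0.4 kg, on the rest between the guide strips, 3 mm play each side; green circuit board on its outer half (up to 21 mm above the underside), black post at its tail; origin: centre of the underside. Centre of mass within 2 mm of it, so beyond the rest's edge at the end: the tail must be held down with a few N
- plate_post (a point): centre, half-way up, of the upright round black grip post fixed on the plate, 24 mm in diameter and 46 mm tall, standing on the plate's top face 20 mm from its tail end; the post's foot is 66 mm and its top 112 mm above the bench
- plate_front (a point): middle of the plate's front (outer) end face, half-way up its thickness, 120 mm outward of the plate's origin
- pointer_slide (a joint): position of the pointer carriage on its fixed rail, m; grows outward (rest's x). Starts between 0 and 0.03; its sprung ball climbs a ridge from about 0.062, crest at 0.068 (about 4 N; elsewhere about 1 N friction), and drops in behind it at about 0.074, where the carriage stays by itself; hard end stop at 0.078
- slide_post (a point): centre, half-way up, of the upright steel post on the carriage, 16 mm in diameter, 52 mm tall, foot 51 mm and top 103 mm above the bench; push or pinch it to move the carriage, a grey block 44 mm along the rail by 40 mm. The rail is fixed to the bench parallel to the rest, on the +y side of the rest's frame
- pointer_tip (a point): tip of the carriage's steel pointer, 64 mm above the bench (level with the plate), 57 mm to the side of the carriage post, toward the plate's path; it clears the plate's side edge by about 5 mm. It moves with the carriage; its axes are those of the rail (x outward)
- heatsink: bystander: finned aluminium heatsink 44 x 44 x 28 mm, origin at the centre of its underside
- spool: bystander: grey plastic spool 52 mm in diameter, 36 mm tall, standing on its flange, origin at the centre of its underside
- jar: bystander: small clear jar with steel cap, 48 mm in diameter, 55 mm tall, origin at the centre of its underside
- screwdriver: bystander: screwdriver 170 mm long lying on the bench
- screw_tray: bystander: white divided tray 110 x 150 x 30 mm, origin at the centre of its underside
Not all that is in view belongs to the job. Leave any orange look-alike of the rest alone.

How it is judged:
By the outcome, as a careful person would: the job done as asked, in the order asked, and still so for the second after the job is handed in, while the arm keeps its last pose, push and grip.
It also fails if it takes over 51 s, if anything falls off the work surface, if the arm or the gripper's body presses on something with over 40 N, if the wrist force passes 120 N, or if a joint passes its speed limit or range.

## Robot

A 6-joint arm with a two-finger parallel gripper is mounted at the origin on the work surface. World frame = base frame: x ahead of the robot, y to its left, z up, the work surface at z = 0. Lengths are in m, angles in rad, forces in N, time in s.
With the tool pointing down it reaches from about 0.35 to 0.975 m from the base axis. Payload 4.9 kg.
Tool frame: the origin (TCP) lies midway between the tips of the shut fingers; the grasp point (between the pads) lies behind it (manip.grasp_offset is the y of the grasp point in the tool frame, in m); y points along the fingers, z is the direction in which the jaws open and shut, and the axes are right-handed (so a half turn about y gives the same grasp; the last joint's range is limited). The gripper opens to 85 mm and grips with 20 to 120 N. Pads are 22 mm wide; open, the fingers measure 114 mm over their backs; the gripper's body (76 mm by 85 mm) begins 54 mm behind the grasp point. The pads swing forward as they close: fully open they stand 13 mm farther back than shut.
Start: joints at [1.007, 0.053, 1.613, -0, 1.476, -0.119], TCP at [0.269, 0.564, 0.231] pointing down, gripper open.
Joint ranges: [-3.01, 3.01], [-1.01, 2.22], [0.06, 2.58], [-1.02, 4.17], [0.09, 2.62], [-3.14, 3.14]. Speed limits (rad/s): [2.57, 2.57, 3.14, 3.14, 3.14, 3.14].

## Interface

Orientations are given as a unit quaternion [w, x, y, z].
In Python, from plant import manip gives the robot as it stands. The module is installed in compiled form; this text tells all that it offers.
- The arm moves only by the shell command python3 -m jog 'ROWS'. ROWS is a JSON object of lists of equal length, an entry for each row: "offset": the shift along the world's x, y, z in units of 50 mm (1.0 is 50 mm), a list of three; "angular": the turn, a rotation vector about the world's x, y, z in units of 6 degrees (1.0 is 6 degrees), a list of three; "jaw": the finger opening in mm, from 0 to 85.4. In form: {"offset": [[tx, ty, tz], ...], "angular": [[ax, ay, az], ...], "jaw": [jaw, ...]}. A call has 1 to 12 rows; each row shifts and turns the commanded pose from where the row before left it; what a row does not reach is not made up. A row lasts 1/10 s, in which the tool goes at most 50 mm and 8.59 degrees, less where a joint would pass 70% of its speed; a pose out of reach is approached as far as the arm can. A call is refused whole if a number of a shift passes 1 or a number of a turn 1, either way. A call with a gripper value outside its range is refused whole. The fingers move at their own pace and stop on an object; the grip force is fixed at half the most. Time passes only in rows, so rows that do not move let the fingers close. It gives the time, the measured TCP pose, the force and the opening at its end, in the units of the state.
- manip.state(): the state, without advancing time (a new reading comes with each control period).
- manip.grab_frame(name): name is "scene" or "top" or "wrist"; returns the picture (420x560x3 uint8, blue, green, red); there is no depth.
- manip.camera_model(name): a dict with "fx", "fy", "cx", "cy" (pixels), "rvec" (rotation vector, rad) and "tvec" (3), from world to camera coordinates, as OpenCV has them; the wrist camera has in their place "mount" (4x4, takes a point from camera to tool coordinates, whose origin is the TCP and whose axes are the tool frame's). Camera axes: x right, y down, z forward; pixel columns grow to the right and rows downward; lengths in m; the calibration is good to about 2 mm. The wrist camera is an equidistant fisheye: a pixel r from the principal point sees the ray r / f radians off the axis. A picture is of the moment at which its call begins: read the wrist's pose just before it. camera_model takes no time and is no camera call.
- manip.job_done(): hands the job in, once; it reports no verdict.
The state is a dict: "time": time; "joint_pos": joint angles; "joint_vel": joint speeds; "joint_efforts": joint torques, N m; "tool_pos": TCP position; "tool_rot": TCP orientation; "contact_force": force on the tool from outside, world axes, zero at the start; "ft_torque": the same for the moment, N m; "gripper_width": opening from 0.0 (shut) to 1.0 (fully open).
Only numpy, scipy, OpenCV 4.12 (cv2) and the standard library are available. Lean on these libraries where they do the work, as an engineer would, in place of code of your own. Each camera call takes 0.05 s, during which the arm holds its last target.

## Working session

There is one attempt and no reset: what is moved stays moved. The work goes in short steps, Python scripts to look and compute and a shell command to move; the robot and the scene stay as the last step left them, time stands still between calls to the robot, and variables do not carry over. Pictures are saved under pics/ and viewed, and the job is handed in when it is done.

```bash
mkdir -p pics; ls
python3 - <<'E'
from plant import manip
import cv2
s=manip.state()
print(s, manip.grasp_offset)
for n in ("scene","top","wrist"):
    cv2.imwrite(f"pics/{n}0.png",manip.grab_frame(n)); print(n,manip.camera_model(n))
E
```

```text
pics
{'time': 0.0, 'joint_pos': array([ 1.00699159e+00,  5.33370206e-02,  1.61433024e+00, -1.40475918e-05,
        1.47599713e+00, -1.18961027e-01]), 'joint_vel': array([-0.00064969,  0.00106931, -0.00044969, -0.00164754, -0.00064357,
        0.00064964]), 'joint_efforts': array([ 4.47241136e-04, -3.93680799e+01, -3.70176065e+01, -8.76979061e-05,
        7.14158843e-03,  7.65622701e-06]), 'tool_pos': array([0.26858572, 0.56363943, 0.23005367]), 'tool_rot': array([-0.68899584,  0.69037955, -0.15622244,  0.15574131]), 'contact_force': array([-0.51304641, -0.37157349,  0.05502842]), 'ft_torque': array([0.00681519, 0.03500972, 0.00241223]), 'gripper_width': 1.0019238036180342} -0.0187
scene {'fx': 521.8689060692418, 'fy': 521.8689060692418, 'cx': 283.0559876488342, 'cy': 217.12386828883652, 'rvec': array([ 0.88701331,  2.38610824, -1.23817323]), 'tvec': array([ 0.34053533, -0.1907201 ,  1.78527347])}
top {'fx': 475.9779535419068, 'fy': 475.9779535419068, 'cx': 276.8722824995467, 'cy': 211.26590876466412, 'rvec': array([ 2.21324642, -2.16438305,  0.06626847]), 'tvec': array([0.11170568, 0.53776983, 1.065848  ])}
wrist {'fx': 325.19226210127806, 'fy': 325.19226210127806, 'cx': 277.52410450741746, 'cy': 213.98190572682518, 'mount': array([[-1.77871367e-04,  9.63907781e-01,  2.66236281e-01,
        -6.78484864e-02],
       [ 4.86718952e-04, -2.66236171e-01,  9.63907705e-01,
        -1.43463008e-01],
       [ 9.99999866e-01,  3.01033825e-04, -4.21796393e-04,
         1.59079126e-05],
       [ 0.00000000e+00,  0.00000000e+00,  0.00000000e+00,
         1.00000000e+00]])}
```

View pics/scene0.png

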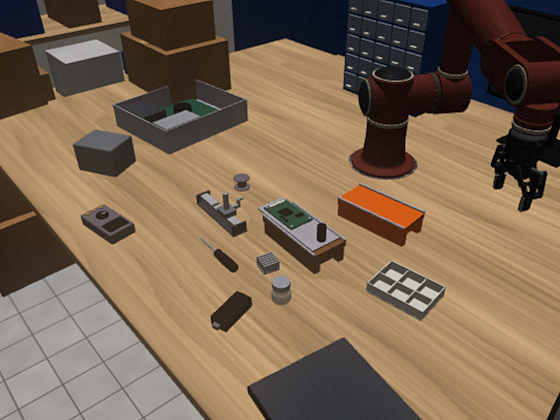

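View pics/top0.png

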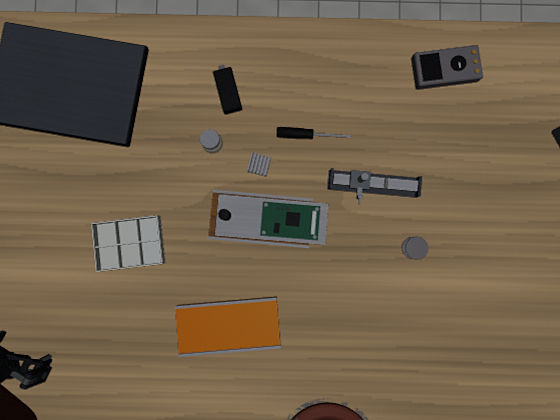

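View pics/wrist0.png

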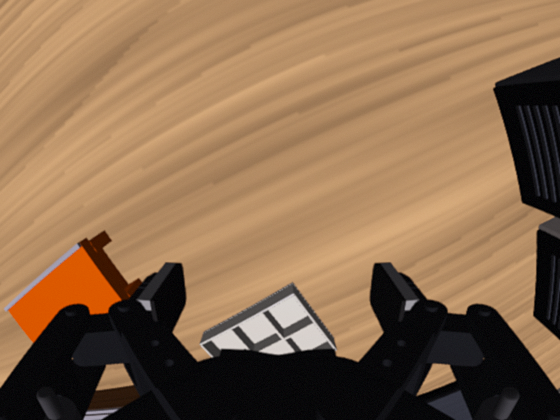

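Run:
```python
import cv2
im=cv2.imread("pics/top0.png")
cv2.imwrite("pics/crop_a.png",cv2.resize(im[160:270,200:340],None,fx=5.7,fy=5.4,interpolation=cv2.INTER_CUBIC)) 
cv2.imwrite("pics/crop_b.png",cv2.resize(im[155:265,300:440],None,fx=5.7,fy=5.4,interpolation=cv2.INTER_CUBIC))
```

```text
(no output)
```

View pics/crop_a.png

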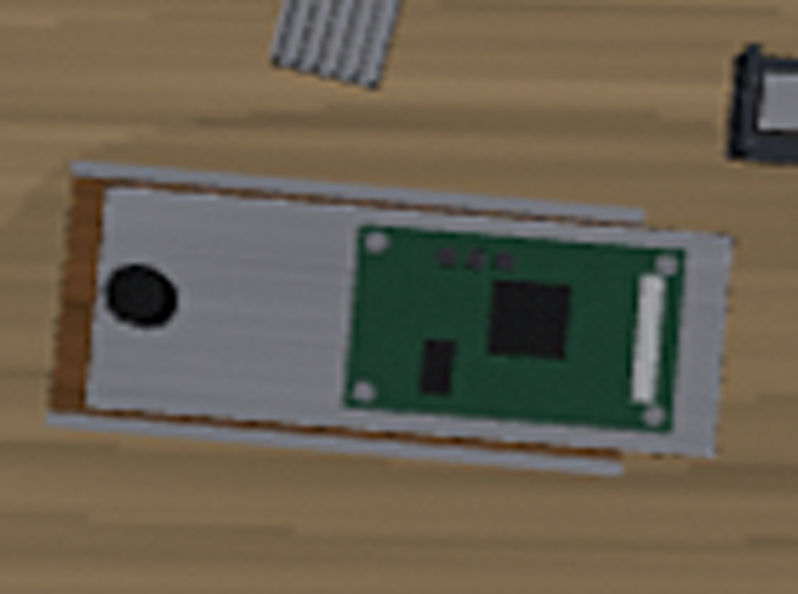

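View pics/crop_b.png

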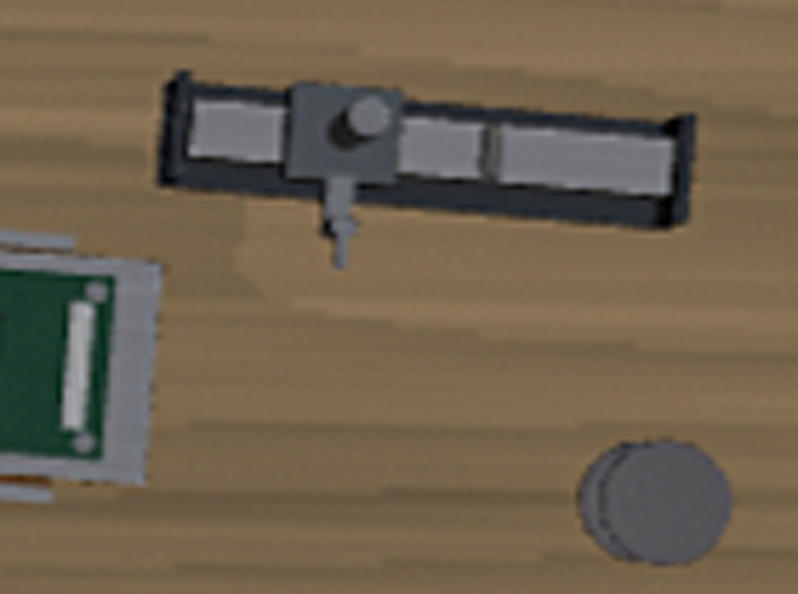

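```bash
cat > h.py <<'E'
import numpy as np,cv2
from plant import manip
def bp(cam,px,z):
    c=manip.camera_model(cam);R,_=cv2.Rodrigues(c['rvec']);t=c['tvec']
    d=R.T@np.array([(px[0]-c['cx'])/c['fx'],(px[1]-c['cy'])/c['fy'],1]);o=-R.T@t
    return o+d*(z-o[2])/d[2]
def pj(cam,P):
    c=manip.camera_model(cam);K=np.array([[c['fx'],0,c['cx']],[0,c['fy'],c['cy']],[0,0,1]])
    return cv2.projectPoints(np.float64(P).reshape(-1,1,3),c['rvec'],c['tvec'],K,None)[0].reshape(-1,2)
E
python3 - <<'E'
from h import *
np.set_printoptions(precision=4,suppress=True)
A=lambda x,y:(200+(x+.5)/5.7-.5,160+(y+.5)/5.4-.5)
B=lambda x,y:(300+(x+.5)/5.7-.5,155+(y+.5)/5.4-.5)
L=dict(post=(A(142,296),.112),fL=(A(733,236),.066),fR=(A(714,456),.066),tL=(A(103,187),.066),tR=(A(86,409),.066),
roL=(A(645,212),.065),roR=(A(620,470),.065),riL=(A(75,165),.065),riR=(A(48,418),.065),
spost=(B(369,115),.103),tip=(B(338,265),.064),ridge=(B(491,152),.035),spool=(B(665,502),.036),rail0=(B(175,130),.03),rail1=(B(685,172),.03))
P={k:bp('top',*v) for k,v in L.items()}
for k in P:print(k,P[k])
for a,b in (('tL','fL'),('tR','fR'),('riL','roL'),('riR','roR'),('rail0','rail1'),('tip','spost'),('fR','fL'),('roR','roL')):
    d=P[b]-P[a];print(a,b,np.linalg.norm(d[:2]),np.degrees(np.arctan2(d[1],d[0])))
E
```

```text
post [0.5203 0.2319 0.112 ]
fL [0.5519 0.0125 0.066 ]
fR [0.4634 0.0183 0.066 ]
tL [0.5664 0.2532 0.066 ]
tR [0.4769 0.257  0.066 ]
roL [0.5609 0.0461 0.065 ]
roR [0.457  0.0538 0.065 ]
riL [0.5751 0.2643 0.065 ]
riR [0.473  0.2714 0.065 ]
spost [ 0.6084 -0.0587  0.103 ]
tip [ 0.5528 -0.0546  0.064 ]
ridge [ 0.6036 -0.1192  0.035 ]
spool [ 0.46   -0.1879  0.036 ]
rail0 [0.6107 0.0048 0.03  ]
rail1 [ 0.5975 -0.197   0.03  ]
tL fL 0.24118140121429266 -93.43424556247588
tR fR 0.23907270723975968 -93.22781254894743
riL roL 0.21867336057013007 -93.71875779058298
riR roR 0.21826957553419646 -94.18765286150011
rail0 rail1 0.20225041548497064 -93.72942232922838
tip spost 0.05577492553425028 -4.236176546344016
fR fL 0.08866851373332105 -3.7637785859155954
roR roL 0.10418890910130006 -4.211577346136967
```

Run:
```python
from h import *
from scipy.spatial.transform import Rotation as Ro
np.set_printoptions(precision=4,suppress=True)
s=manip.state();q=s['tool_rot'];R=Ro.from_quat([q[1],q[2],q[3],q[0]]).as_matrix()
print(R)
z=R[:,2];y=R[:,1]
a=np.degrees(np.arctan2(z[1],z[0]));print("jaw dir deg",a,"need ",[((t-a+180)%360)-180 for t in(-93.8,86.2)])
p=s['tool_pos'];u=np.array([-.066,-.998,0])
print("to slide post",(np.array([.6084,-.0587,.071])-p)*20)
print("tilt",Ro.align_vectors([[0,0,-1]],[y])[0].as_rotvec(degrees=True))
```

```text
[[ 0.9027 -0.0009  0.4303]
 [-0.4303 -0.0014  0.9027]
 [-0.0002 -1.     -0.0016]]
jaw dir deg 64.51449018808621 need  [np.float64(-158.3144901880862), np.float64(21.68550981191379)]
to slide post [  6.7948 -12.4493  -3.1863]
tilt [ 0.079  -0.0503  0.    ]
```

```bash
python3 -m jog '{"offset":[[0.2,-0.4,0],[0.35,-0.65,0],[0.35,-0.65,0],[0.35,-0.65,0],[0.35,-0.65,0],[0.35,-0.65,0],[0.35,-0.65,0],[0.35,-0.65,0],[0.35,-0.65,0],[0.35,-0.65,0],[0.35,-0.65,0],[0.35,-0.65,0]],"angular":[[0,0,0.2],[0,0,0.2],[0,0,0.2],[0,0,0.2],[0,0,0.2],[0,0,0.2],[0,0,0.2],[0,0,0.2],[0,0,0.2],[0,0,0.2],[0,0,0.2],[0,0,0.2]],"jaw":[50,50,50,50,50,50,50,50,50,50,50,50]}'
python3 -m jog '{"offset":[[0.35,-0.65,0],[0.35,-0.65,0],[0.35,-0.65,0],[0.35,-0.65,0],[0.35,-0.65,0],[0.35,-0.65,0],[0.3,-0.6,0],[0.2,-0.4,0],[0,0,0],[0,0,0]],"angular":[[0,0,0.2],[0,0,0.2],[0,0,0.2],[0,0,0.2],[0,0,0.2],[0,0,0.2],[0,0,0],[0,0,0],[0,0,0],[0,0,0]],"jaw":[50,50,50,50,50,50,50,50,50,50]}'
cat > st.py <<'E'
from h import *
from scipy.spatial.transform import Rotation as Ro
np.set_printoptions(precision=4,suppress=True)
def st():
    s=manip.state();q=s['tool_rot'];R=Ro.from_quat([q[1],q[2],q[3],q[0]]).as_matrix()
    print('t',s['time'],'pos',s['tool_pos'],'F',s['contact_force'],'T',s['ft_torque'],'w',s['gripper_width']*85.4,'j',s['joint_pos'])
    print('jaw ang',np.degrees(np.arctan2(R[1,2],R[0,2])),'ydir',R[:,1])
    return s,R
if __name__=="__main__":
    import sys
    s,R=st()
    for n in sys.argv[2:]:
        cv2.imwrite(f"pics/{n}{sys.argv[1]}.png",manip.grab_frame(n))
E
python3 st.py 1 top wrist
```

```text
time: 1.35
tool_pos: [0.4717, 0.1852, 0.2311]
tool_rot: [-0.704, 0.704, -0.068, 0.068]
contact_force: [0.7, 0.6, 0.1]
gripper_width: 0.587
time: 2.35
tool_pos: [0.6012, -0.0581, 0.2309]
tool_rot: [0.707, -0.706, 0.024, -0.024]
contact_force: [0.7, 0.1, -0.2]
gripper_width: 0.586
t 2.35 pos [ 0.6012 -0.0581  0.2309] F [ 0.6646  0.1214 -0.1615] T [-0.0182 -0.0075 -0.0275] w 50.048014855261854 j [-0.2197  0.0043  1.663   0.0006  1.4755 -1.7224]
jaw ang 86.09229321812423 ydir [-0.001   0.0008 -1.    ]
```

View pics/wrist1.png

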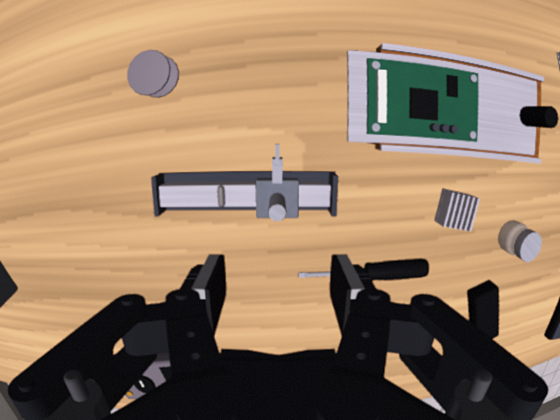

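View pics/top1.png

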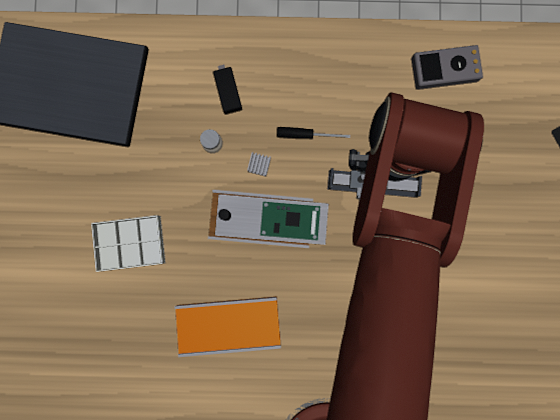

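```bash
cat >> h.py <<'E'
from scipy.spatial.transform import Rotation as Ro
def wb(px,z,s=None):
    s=s or manip.state();q=s['tool_rot'];R=Ro.from_quat([q[1],q[2],q[3],q[0]]).as_matrix()
    c=manip.camera_model('wrist');v=np.array([px[0]-c['cx'],px[1]-c['cy']]);r=np.linalg.norm(v);th=r/c['fx']
    d=np.array([*(np.sin(th)*v/max(r,1e-9)),np.cos(th)]);M=c['mount']
    o=s['tool_pos']+R@M[:3,3];d=R@M[:3,:3]@d
    return o+d*(z-o[2])/d[2]
E
python3 - <<'E'
from h import *
np.set_printoptions(precision=4,suppress=True)
for n,p,z in (('spost',(278,213),.103),('tip',(277.5,145),.064),('fL',(348.5,141),.066),('fR',(348,52),.066),('ppost_top',(524,116),.112),('roL',(378,146),.065),('roR',(380,47),.065)): print(n,wb(p,z))
E
```

```text
spost [ 0.6072 -0.0571  0.103 ]
tip [ 0.551  -0.0538  0.064 ]
fL [0.5505 0.0143 0.066 ]
fR [0.4635 0.0191 0.066 ]
ppost_top [0.5219 0.1914 0.112 ]
roL [0.5563 0.0443 0.065 ]
roR [0.4574 0.0521 0.065 ]
```

```bash
python3 -m jog '{"offset":[[0.13,0,-0.4],[0,0,-0.5],[0,0,-0.5],[0,0,-0.5],[0,0,-0.4],[0,0,-0.3],[0,0,-0.3],[0,0,-0.25],[0,0,0],[0,0,0]],"angular":[[0,0,0],[0,0,0],[0,0,0],[0,0,0],[0,0,0],[0,0,0],[0,0,0],[0,0,0],[0,0,0],[0,0,0]],"jaw":[50,50,50,50,50,50,50,50,50,50]}'; python3 st.py 2 wrist
```

```text
time: 3.45
tool_pos: [0.6082, -0.0583, 0.0741]
tool_rot: [-0.707, 0.707, -0.024, 0.024]
contact_force: [-0.4, -0.5, -0.1]
gripper_width: 0.581
t 3.45 pos [ 0.6082 -0.0583  0.0741] F [-0.3756 -0.494  -0.0512] T [-0.007  -0.0125 -0.0198] w 49.64089921760221 j [-0.2173  0.1641  1.768  -0.      1.2091 -1.7204]
jaw ang 86.12174022826429 ydir [ 0.0003 -0.0001 -1.    ]
```

View pics/wrist2.png

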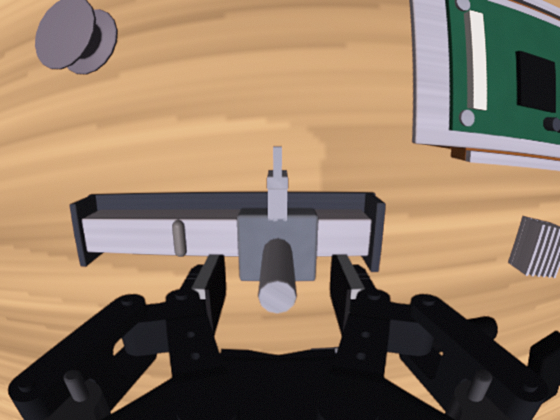

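Post sits centred between the fingers at (277,275). Close gently around it.

```bash
python3 -m jog '{"offset":[[0,0,0],[0,0,0],[0,0,0],[0,0,0],[0,0,0],[0,0,0],[0,0,0],[0,0,0]],"angular":[[0,0,0],[0,0,0],[0,0,0],[0,0,0],[0,0,0],[0,0,0],[0,0,0],[0,0,0]],"jaw":[40,30,20,12,12,12,12,12]}'; python3 st.py 3
```

```text
time: 4.3
tool_pos: [0.6082, -0.0584, 0.0745]
tool_rot: [-0.707, 0.707, -0.024, 0.024]
contact_force: [-1.9, -0.7, 4.8]
gripper_width: 0.165
t 4.3 pos [ 0.6082 -0.0584  0.0745] F [-1.8724 -0.6747  4.7801] T [-0.0373  0.2838 -0.0069] w 14.054629711720802 j [-0.2175  0.1635  1.7679 -0.0001  1.2095 -1.7204]
jaw ang 86.11640419698843 ydir [ 0.0007 -0.0003 -1.    ]
```

```bash
python3 -m jog '{"offset":[[-0.007,-0.1,0],[-0.013,-0.2,0],[-0.013,-0.2,0],[-0.013,-0.2,0],[-0.013,-0.2,0],[-0.007,-0.1,0],[0,0,0],[0,0,0]],"angular":[[0,0,0],[0,0,0],[0,0,0],[0,0,0],[0,0,0],[0,0,0],[0,0,0],[0,0,0]],"jaw":[12,12,12,12,12,12,12,12]}'; python3 st.py 4 wrist
```

```text
time: 5.1
tool_pos: [0.6048, -0.109, 0.0745]
tool_rot: [-0.706, 0.707, -0.024, 0.024]
contact_force: [-2.2, -1.0, 5.2]
gripper_width: 0.168
t 5.1 pos [ 0.6048 -0.109   0.0745] F [-2.2022 -0.9689  5.1994] T [-0.0678  0.387  -0.0117] w 14.342977724291684 j [-0.299   0.1713  1.7591 -0.0006  1.2107 -1.8014]
jaw ang 86.09410690241343 ydir [ 0.0004 -0.0007 -1.    ]
```

View pics/wrist4.png

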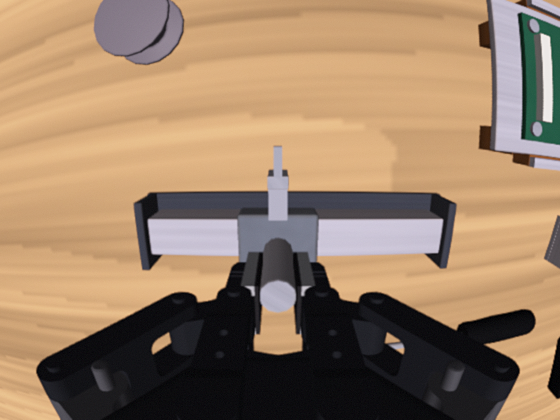

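```bash
Z='[0,0,0]'; python3 -m jog '{"offset":[[-0.003,-0.04,0],[-0.003,-0.04,0],[0,0,0]],"angular":[[0,0,0],[0,0,0],[0,0,0]],"jaw":[12,12,12]}'
python3 -m jog '{"offset":[[-0.003,-0.04,0],[-0.003,-0.04,0],[0,0,0]],"angular":[[0,0,0],[0,0,0],[0,0,0]],"jaw":[12,12,12]}'
python3 -m jog '{"offset":[[-0.003,-0.04,0],[0,0,0]],"angular":[[0,0,0],[0,0,0]],"jaw":[12,12]}'
python3 -m jog '{"offset":[[-0.003,-0.04,0],[0,0,0]],"angular":[[0,0,0],[0,0,0]],"jaw":[12,12]}'
python3 -m jog '{"offset":[[-0.003,-0.04,0],[0,0,0]],"angular":[[0,0,0],[0,0,0]],"jaw":[12,12]}'
```

```text
time: 5.45
tool_pos: [0.6045, -0.1125, 0.0745]
tool_rot: [-0.707, 0.707, -0.024, 0.024]
contact_force: [-2.0, 0.0, 6.1]
gripper_width: 0.168
time: 5.75
tool_pos: [0.6044, -0.1141, 0.0745]
tool_rot: [0.708, -0.705, 0.024, -0.024]
contact_force: [-1.1, 8.2, 7.4]
gripper_width: 0.168
time: 5.95
tool_pos: [0.6044, -0.1152, 0.0745]
tool_rot: [0.709, -0.705, 0.024, -0.024]
contact_force: [-1.9, 10.6, 7.7]
gripper_width: 0.163
time: 6.15
tool_pos: [0.6042, -0.1169, 0.0745]
tool_rot: [0.709, -0.704, 0.024, -0.024]
contact_force: [-1.1, 9.9, 7.0]
gripper_width: 0.168
time: 6.35
tool_pos: [0.604, -0.1207, 0.0745]
tool_rot: [0.708, -0.706, 0.024, -0.024]
contact_force: [-1.3, 2.2, 6.0]
gripper_width: 0.161
```

```bash
python3 -m jog '{"offset":[[-0.003,-0.03,0],[0,0,0]],"angular":[[0,0,0],[0,0,0]],"jaw":[12,12]}'
python3 -m jog '{"offset":[[-0.003,-0.03,0],[0,0,0]],"angular":[[0,0,0],[0,0,0]],"jaw":[12,12]}'
python3 -m jog '{"offset":[[-0.003,-0.03,0],[0,0,0]],"angular":[[0,0,0],[0,0,0]],"jaw":[12,12]}'
```

```text
time: 6.55
tool_pos: [0.6038, -0.1241, 0.0745]
tool_rot: [-0.706, 0.707, -0.024, 0.024]
contact_force: [-2.6, -2.3, 5.1]
gripper_width: 0.167
time: 6.75
tool_pos: [0.6037, -0.1255, 0.0745]
tool_rot: [-0.707, 0.707, -0.024, 0.024]
contact_force: [-1.0, 1.4, 5.7]
gripper_width: 0.168
time: 6.95
tool_pos: [0.6035, -0.1269, 0.0744]
tool_rot: [-0.707, 0.707, -0.024, 0.024]
contact_force: [-0.8, 0.3, 5.0]
gripper_width: 0.169
```

```bash
python3 -m jog '{"offset":[[0,0,0],[0,0,0],[0,0,0],[0,0,0],[0,0,0.3],[0,0,0.6],[0,0,0.7],[0,0,0.7],[0,0,0.4],[0,0,0.2],[0,0,0],[0,0,0]],"angular":[[0,0,0],[0,0,0],[0,0,0],[0,0,0],[0,0,0],[0,0,0],[0,0,0],[0,0,0],[0,0,0],[0,0,0],[0,0,0],[0,0,0]],"jaw":[20,30,40,50,50,50,50,50,50,50,50,50]}'; python3 st.py 5 wrist
```

```text
time: 8.15
tool_pos: [0.6026, -0.1267, 0.2178]
tool_rot: [0.707, -0.707, 0.024, -0.023]
contact_force: [0.2, 1.1, -0.5]
gripper_width: 0.58
t 8.15 pos [ 0.6026 -0.1267  0.2178] F [ 0.1984  1.1315 -0.5114] T [ 0.0112 -0.0123 -0.0142] w 49.53299996519054 j [-0.328   0.0405  1.6481 -0.      1.4544 -1.8309]
jaw ang 86.11434462813772 ydir [-0.0014  0.0005 -1.    ]
```

View pics/wrist5.png

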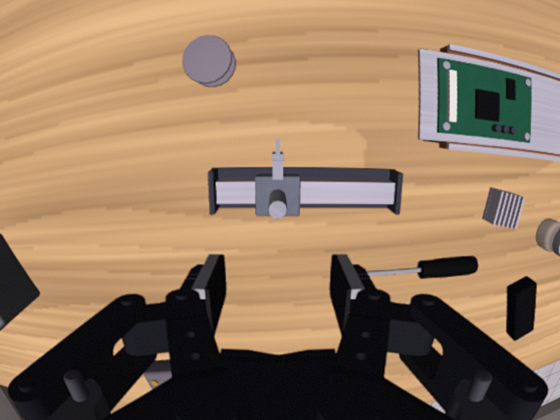

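Run:
```python
from h import *
np.set_printoptions(precision=4,suppress=True)
im=cv2.imread('pics/wrist5.png');cv2.imwrite('pics/crop_c.png',cv2.resize(im[120:230,190:410],None,fx=3.6,fy=3.6,interpolation=cv2.INTER_CUBIC))
for n,p,z in (('spost',(278,209),.103),('tip',(277.5,140),.064),('fL',(419,139),.066),('fR',(421,49),.066)): print(n,wb(p,z))
print((np.array([.5206,.2315,.22])-manip.state()['tool_pos'])*20)
```

```text
spost [ 0.601  -0.1259  0.103 ]
tip [ 0.5465 -0.1226  0.064 ]
fL [0.5501 0.013  0.066 ]
fR [0.4615 0.0206 0.066 ]
[-1.6329  7.1607  0.0611]
```

View pics/crop_c.png

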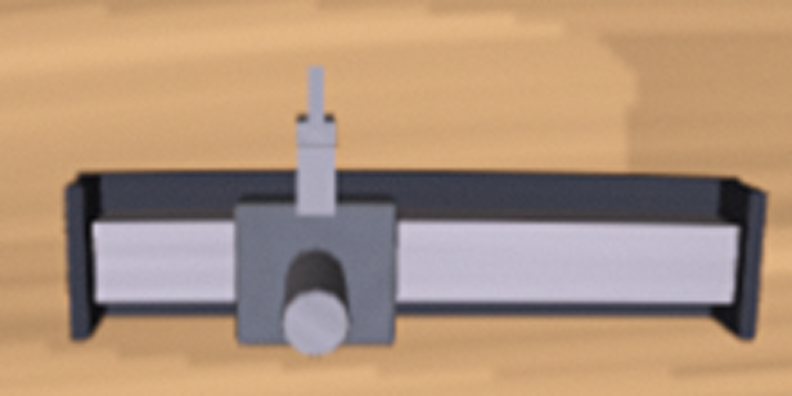

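```bash
python3 -m jog '{"offset":[[-0.08,0.36,0],[-0.16,0.7,0],[-0.16,0.7,0],[-0.16,0.7,0],[-0.16,0.7,0],[-0.16,0.7,0],[-0.16,0.7,0],[-0.16,0.7,0],[-0.16,0.7,0],[-0.16,0.7,0],[-0.16,0.5,0],[0,0,0]],"angular":[[0,0,0],[0,0,0],[0,0,0],[0,0,0],[0,0,0],[0,0,0],[0,0,0],[0,0,0],[0,0,0],[0,0,0],[0,0,0],[0,0,0]],"jaw":[60,60,60,60,60,60,60,60,60,60,60,60]}'
python3 -m jog '{"offset":[[0,0,0],[0,0,0]],"angular":[[0,0,0],[0,0,0]],"jaw":[60,60]}'
python3 st.py 6 wrist
```

```text
time: 9.4
tool_pos: [0.5167, 0.2343, 0.2172]
tool_rot: [0.707, -0.707, 0.023, -0.021]
contact_force: [0.2, -0.3, -0.4]
gripper_width: 0.7
time: 9.6
tool_pos: [0.5188, 0.2306, 0.2181]
tool_rot: [-0.706, 0.707, -0.025, 0.024]
contact_force: [0.0, 0.8, -0.9]
gripper_width: 0.705
t 9.6 pos [0.5188 0.2306 0.2181] F [ 0.0133  0.8157 -0.909 ] T [-0.0012  0.0603  0.0121] w 60.21290621127428 j [ 0.2874 -0.0739  1.7608 -0.0003  1.456  -1.2151]
jaw ang 86.08991451855309 ydir [-0.0012 -0.0007 -1.    ]
```

View pics/wrist6.png

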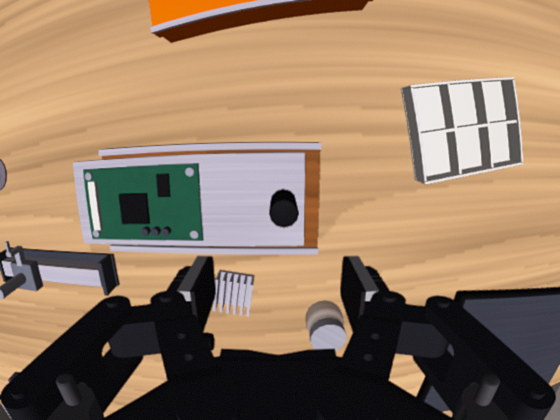

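Run:
```python
from h import *
np.set_printoptions(precision=4,suppress=True)
im=cv2.imread('pics/wrist6.png');cv2.imwrite('pics/crop_d.png',cv2.resize(im[130:260,60:340],None,fx=2.8,fy=2.8,interpolation=cv2.INTER_CUBIC))
for n,p,z in (('ppost',(285.5,214),.112),('tip',(8,243),.064),('fL',(84,244),.066),('fR',(76,162),.066),('tL',(303,246),.066),('tR',(305,154),.066),('roL',(110,249),.065),('riL',(318,251),.065)): print(n,wb(p,z))
```

```text
ppost [0.5205 0.2367 0.112 ]
tip [ 0.5483 -0.1225  0.064 ]
fL [0.5525 0.0128 0.066 ]
fR [0.4621 0.0232 0.066 ]
tL [0.5667 0.252  0.066 ]
tR [0.4779 0.2583 0.066 ]
roL [0.5597 0.0461 0.065 ]
riL [0.5735 0.2667 0.065 ]
```

View pics/crop_d.png

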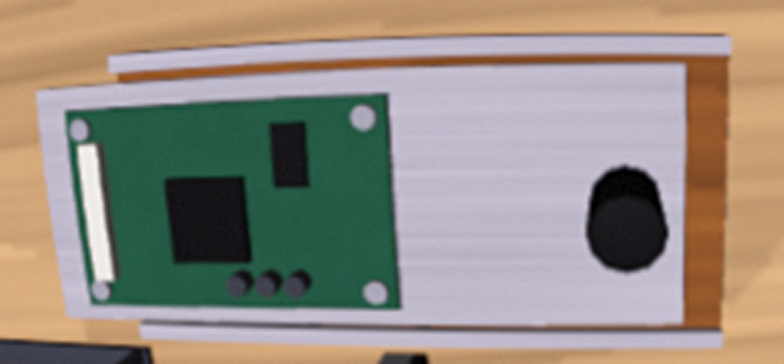

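```bash
python3 -m jog '{"offset":[[0.04,0.08,-0.3],[0,0,-0.5],[0,0,-0.5],[0,0,-0.5],[0,0,-0.4],[0,0,-0.3],[0,0,-0.2],[0,0,-0.16],[0,0,0],[0,0,0],[0,0,0]],"angular":[[0,0,0],[0,0,0],[0,0,0],[0,0,0],[0,0,0],[0,0,0],[0,0,0],[0,0,0],[0,0,0],[0,0,0],[0,0,0]],"jaw":[60,60,60,60,60,60,60,60,60,60,60]}'
python3 st.py 7 wrist
```

```text
time: 10.75
tool_pos: [0.5219, 0.2354, 0.077]
tool_rot: [0.707, -0.706, 0.023, -0.025]
contact_force: [0.9, -0.3, 0.1]
gripper_width: 0.702
t 10.75 pos [0.5219 0.2354 0.077 ] F [ 0.8909 -0.2794  0.1008] T [-0.035   0.0091 -0.0153] w 59.98027329931459 j [ 0.2938  0.0737  1.8614  0.      1.2043 -1.2092]
jaw ang 86.11433985131616 ydir [ 0.002   0.0006 -1.    ]
```

View pics/wrist7.png

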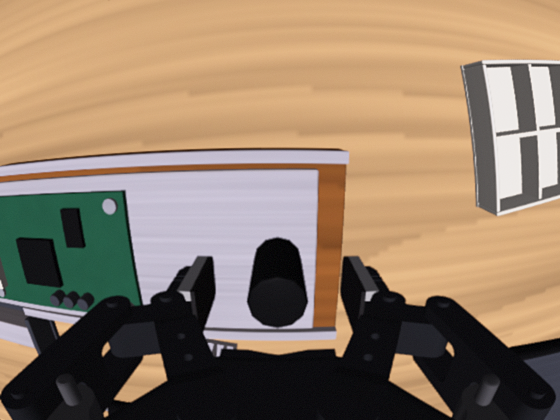

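```bash
python3 -m jog '{"offset":[[0,0,0],[0,0,0],[0,0,0],[0,0,0],[0,0,0],[0,0,0],[0,0,0],[0,0,0]],"angular":[[0,0,0],[0,0,0],[0,0,0],[0,0,0],[0,0,0],[0,0,0],[0,0,0],[0,0,0]],"jaw":[50,42,34,26,20,20,20,20]}'; python3 st.py 8 top scene
```

```text
time: 11.6
tool_pos: [0.5212, 0.2353, 0.076]
tool_rot: [0.707, -0.707, 0.024, -0.024]
contact_force: [-0.5, 0.4, 2.5]
gripper_width: 0.265
t 11.6 pos [0.5212 0.2353 0.076 ] F [-0.5114  0.364   2.4577] T [0.0337 0.1225 0.0382] w 22.639849774199245 j [ 0.2939  0.0744  1.8624  0.0002  1.2045 -1.2092]
jaw ang 86.11248827380427 ydir [ 0.0002  0.0002 -1.    ]
```

View pics/top8.png

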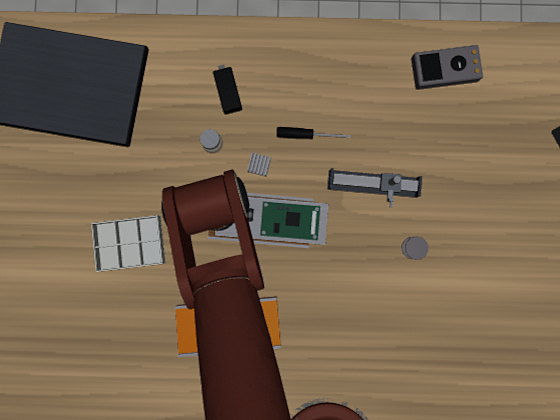

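View pics/scene8.png

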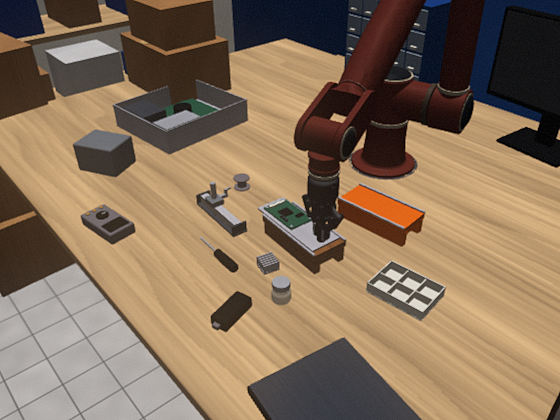

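Run:
```python
import cv2
im=cv2.imread("pics/top8.png")
cv2.imwrite("pics/crop_e.png",cv2.resize(im[165:255,310:430],None,fx=6.5,fy=6.5,interpolation=cv2.INTER_CUBIC))
```

```text
(no output)
```

View pics/crop_e.png

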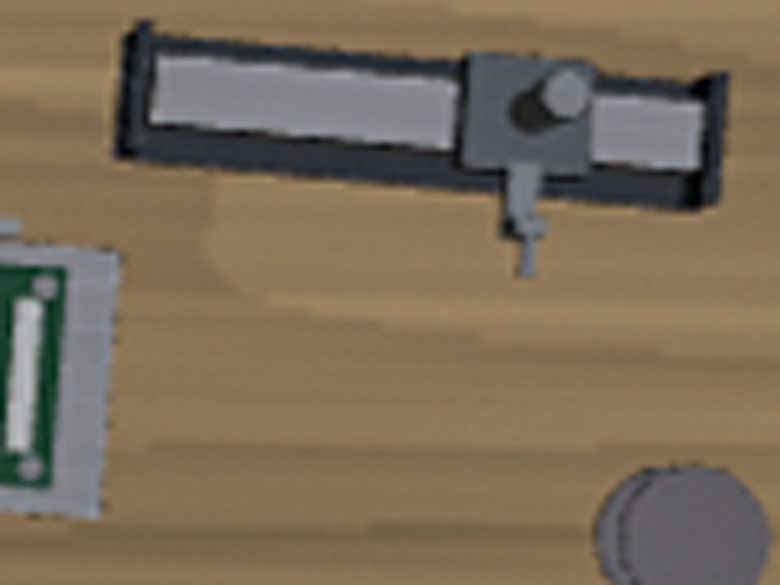

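Run:
```python
from h import *
np.set_printoptions(precision=4,suppress=True)
E=lambda x,y:(310+(x+.5)/6.5-.5,165+(y+.5)/6.5-.5)
u=np.array([np.cos(np.radians(-93.8)),np.sin(np.radians(-93.8)),0])
t=bp('top',E(526,275),.064);a=bp('top',E(119,253),.066);b=bp('top',E(101,517),.066);sp=bp('top',E(567,97),.103)
print(t,a,b,sp,u);print((t-a)@u,(t-b)@u,(t-(a+b)/2)@u)
```

```text
[ 0.5473 -0.1234  0.064 ] [0.5515 0.0131 0.066 ] [0.4633 0.0177 0.066 ] [ 0.6023 -0.127   0.103 ] [-0.0663 -0.9978  0.    ]
0.1365024194716041 0.13525098308124342 0.13587670127642373
```

```bash
python3 -m jog '{"offset":[[0,0,-0.02],[0,0,-0.02],[0,0,0]],"angular":[[0,0,0],[0,0,0],[0,0,0]],"jaw":[20,20,20]}'; python3 st.py 9
```

```text
time: 12.0
tool_pos: [0.5212, 0.2353, 0.076]
tool_rot: [-0.707, 0.707, -0.024, 0.024]
contact_force: [-6.2, -1.5, 14.2]
gripper_width: 0.268
t 12.0 pos [0.5212 0.2353 0.076 ] F [-6.2118 -1.5142 14.1609] T [-0.2426  1.0766 -0.0349] w 22.89176616439188 j [ 0.2939  0.0751  1.8617  0.0001  1.2054 -1.2092]
jaw ang 86.11916219751652 ydir [-0.0007 -0.0001 -1.    ]
```

```bash
python3 -m jog '{"offset":[[-0.0033,-0.05,0],[-0.0066,-0.1,0],[-0.0066,-0.1,0],[-0.0066,-0.1,0],[-0.0066,-0.1,0],[-0.0066,-0.1,0],[-0.0066,-0.1,0],[-0.0066,-0.1,0],[-0.0066,-0.1,0],[-0.0066,-0.1,0],[-0.0033,-0.05,0],[0,0,0]],"angular":[[0,0,0],[0,0,0],[0,0,0],[0,0,0],[0,0,0],[0,0,0],[0,0,0],[0,0,0],[0,0,0],[0,0,0],[0,0,0],[0,0,0]],"jaw":[20,20,20,20,20,20,20,20,20,20,20,20]}'; python3 st.py 10 wrist top
```

```text
time: 13.2
tool_pos: [0.5196, 0.1867, 0.076]
tool_rot: [0.708, -0.705, 0.023, -0.026]
contact_force: [-0.3, 5.1, 6.4]
gripper_width: 0.266
t 13.2 pos [0.5196 0.1867 0.076 ] F [-0.3384  5.0878  6.4039] T [ 0.6259  0.1219 -0.0538] w 22.6763143633861 j [ 0.2088  0.0257  1.9131  0.0028  1.1978 -1.2948]
jaw ang 86.09329930626161 ydir [ 0.0044  0.0036 -1.    ]
```

View pics/wrist10.png

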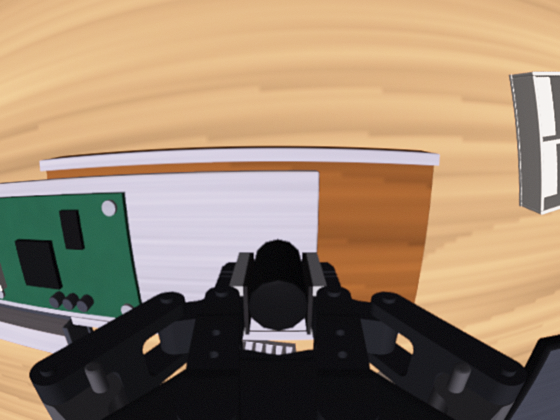

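View pics/top10.png

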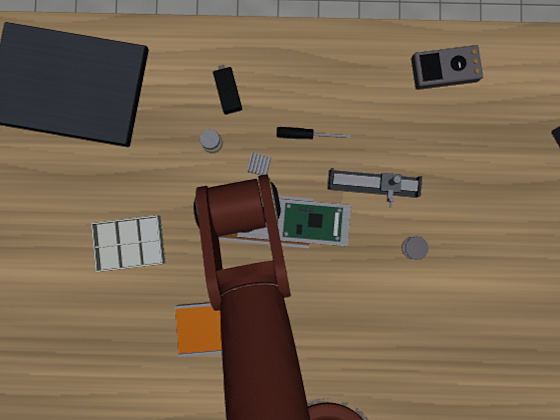

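```bash
python3 -m jog '{"offset":[[-0.0033,-0.05,-0.01],[-0.0066,-0.1,-0.01],[-0.0066,-0.1,0],[-0.0066,-0.1,0],[-0.0066,-0.1,0],[-0.0066,-0.1,0],[-0.0066,-0.1,0],[-0.0066,-0.1,0],[-0.0066,-0.1,0],[-0.0066,-0.1,0],[-0.0033,-0.05,0],[0,0,0]],"angular":[[0,0,0],[0,0,0],[0,0,0],[0,0,0],[0,0,0],[0,0,0],[0,0,0],[0,0,0],[0,0,0],[0,0,0],[0,0,0],[0,0,0]],"jaw":[20,20,20,20,20,20,20,20,20,20,20,20]}'; python3 st.py 11 wrist top
```

```text
time: 14.5
tool_pos: [0.5171, 0.1371, 0.076]
tool_rot: [0.708, -0.705, 0.022, -0.026]
contact_force: [0.4, 7.3, 9.2]
gripper_width: 0.266
t 14.5 pos [0.5171 0.1371 0.076 ] F [0.3913 7.3476 9.2033] T [ 0.7721  0.2027 -0.0719] w 22.747834458964004 j [ 0.1181 -0.0158  1.9549  0.004   1.196  -1.386 ]
jaw ang 86.09121904162004 ydir [ 0.006   0.0045 -1.    ]
```

View pics/wrist11.png

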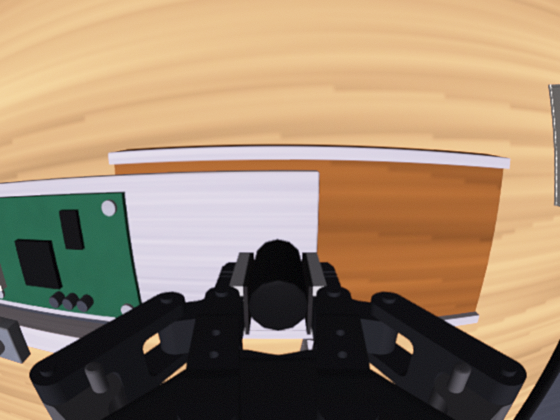

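Run:
```python
import cv2
im=cv2.imread("pics/top11.png")
cv2.imwrite("pics/crop_f.png",cv2.resize(im[165:255,310:430],None,fx=6.5,fy=6.5,interpolation=cv2.INTER_CUBIC))
```

```text
(no output)
```

View pics/crop_f.png

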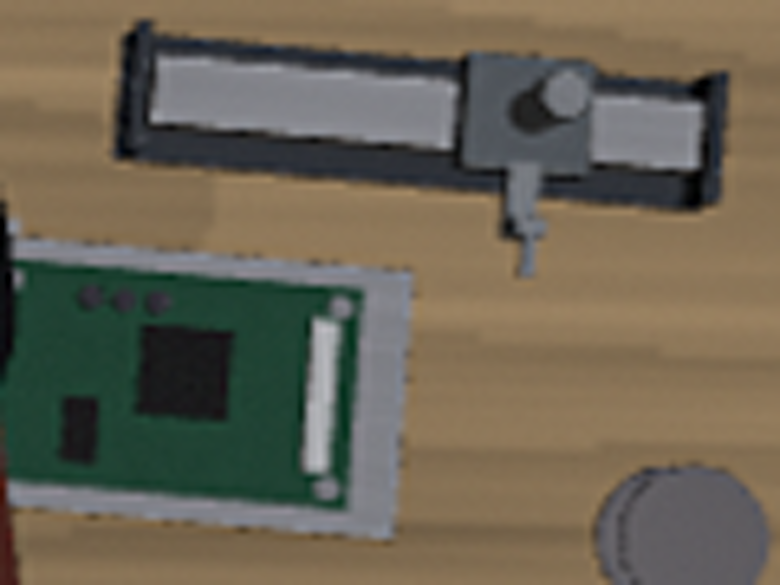

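Run:
```python
from h import *
np.set_printoptions(precision=4,suppress=True)
E=lambda x,y:(310+(x+.5)/6.5-.5,165+(y+.5)/6.5-.5)
u=np.array([np.cos(np.radians(-93.8)),np.sin(np.radians(-93.8)),0]);n=np.array([-u[1],u[0],0])
t=bp('top',E(526,277),.064)
P=[bp('top',E(*p),.066) for p in ((412,271),(393,539),(20,240),(20,509))]
for p in P: print(p,'du',(t-p)@u,'dn',(t-p)@n)
for a,b in((2,0),(3,1)):
  d=P[b]-P[a];print(np.degrees(np.arctan2(d[1],d[0])))
```

```text
[ 0.5476 -0.0848  0.066 ] du 0.03854515084785945 dn 0.0015488895435730363
[ 0.4582 -0.0794  0.066 ] du 0.03804229876359223 dn 0.09116008520411834
[0.5551 0.0463 0.066 ] du 0.1698819826989765 dn 0.0027817249686481254
[0.4653 0.0447 0.066 ] du 0.1623510411957472 dn 0.0922247903628158
-93.2621905282702
-93.3092732886244
```

```bash
python3 -m jog '{"offset":[[-0.0133,-0.05,0],[-0.0166,-0.1,0],[-0.0166,-0.1,0],[-0.0166,-0.1,0],[-0.0033,-0.05,0],[0,0,0]],"angular":[[0,0,-0.02],[0,0,-0.02],[0,0,-0.02],[0,0,-0.02],[0,0,0],[0,0,0]],"jaw":[20,20,20,20,20,20]}'; python3 st.py 12 top
python3 - <<'E'
import cv2
im=cv2.imread("pics/top12.png")
cv2.imwrite("pics/crop_g.png",cv2.resize(im[165:255,310:430],None,fx=6.5,fy=6.5,interpolation=cv2.INTER_CUBIC))
E
```

```text
time: 15.2
tool_pos: [0.514, 0.1171, 0.0761]
tool_rot: [0.708, -0.705, 0.025, -0.029]
contact_force: [0.2, 8.0, 9.9]
gripper_width: 0.267
t 15.2 pos [0.514  0.1171 0.0761] F [0.2304 7.9821 9.8854] T [ 1.0151  0.1305 -0.0662] w 22.784325255613982 j [ 0.0806 -0.035   1.9735  0.0044  1.1961 -1.4151]
jaw ang 85.60352215075734 ydir [ 0.0067  0.0046 -1.    ]
```

View pics/crop_g.png

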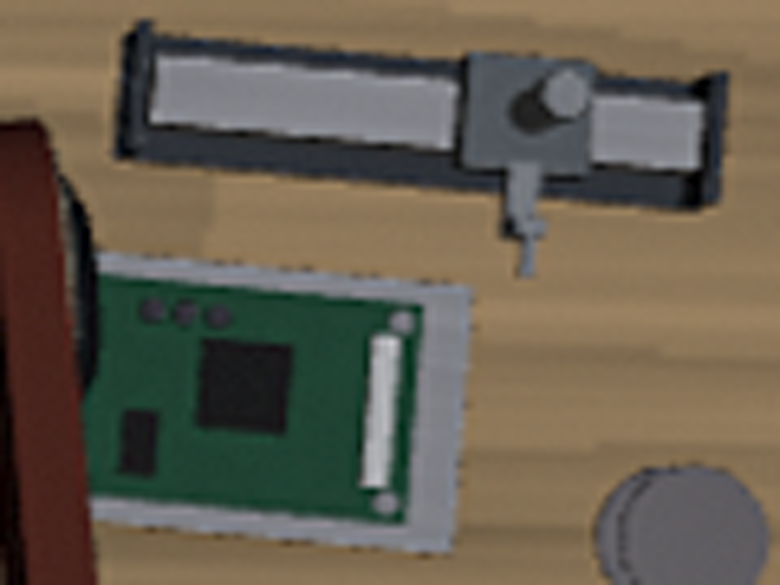

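```bash
python3 -m jog '{"offset":[[-0.0033,-0.05,0],[-0.006,-0.1,0],[-0.006,-0.1,0],[-0.003,-0.05,0],[-0.0013,-0.02,0],[0,0,0],[0,0,0],[0,0,0]],"angular":[[0,0,0],[0,0,0],[0,0,0],[0,0,0],[0,0,0],[0,0,0],[0,0,0],[0,0,0]],"jaw":[20,20,20,20,20,20,20,20]}'; python3 st.py 13 top wrist scene
python3 - <<'E'
import cv2
im=cv2.imread("pics/top13.png")
cv2.imwrite("pics/crop_h.png",cv2.resize(im[185:255,340:430],None,fx=8,fy=8,interpolation=cv2.INTER_CUBIC)) 
im=cv2.imread("pics/scene13.png")
cv2.imwrite("pics/crop_i.png",cv2.resize(im[160:270,190:350],None,fx=5,fy=5,interpolation=cv2.INTER_CUBIC))
E
```

```text
time: 16.05
tool_pos: [0.5131, 0.1016, 0.0762]
tool_rot: [0.709, -0.705, 0.025, -0.029]
contact_force: [0.4, 8.4, 10.9]
gripper_width: 0.267
t 16.05 pos [0.5131 0.1016 0.0762] F [ 0.3549  8.3598 10.8725] T [ 1.4079  0.1633 -0.1143] w 22.792960909275184 j [ 0.0503 -0.0453  1.9832  0.0055  1.1967 -1.4457]
jaw ang 85.5993968402181 ydir [ 0.0067  0.0055 -1.    ]
```

View pics/crop_h.png

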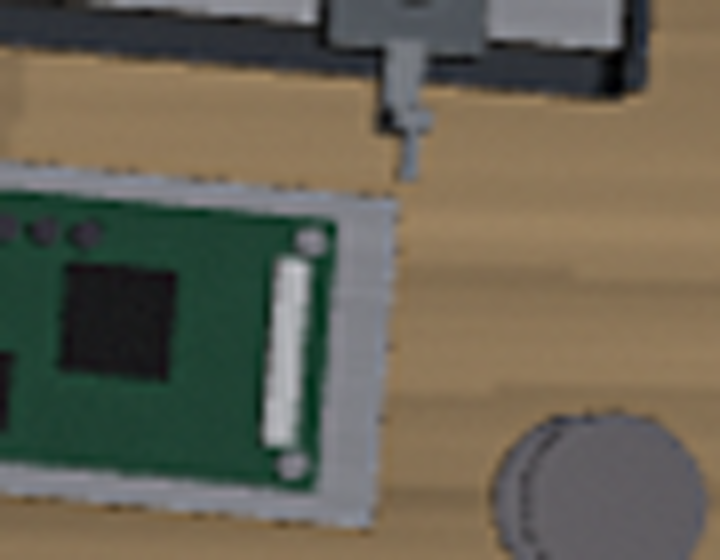

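View pics/crop_i.png

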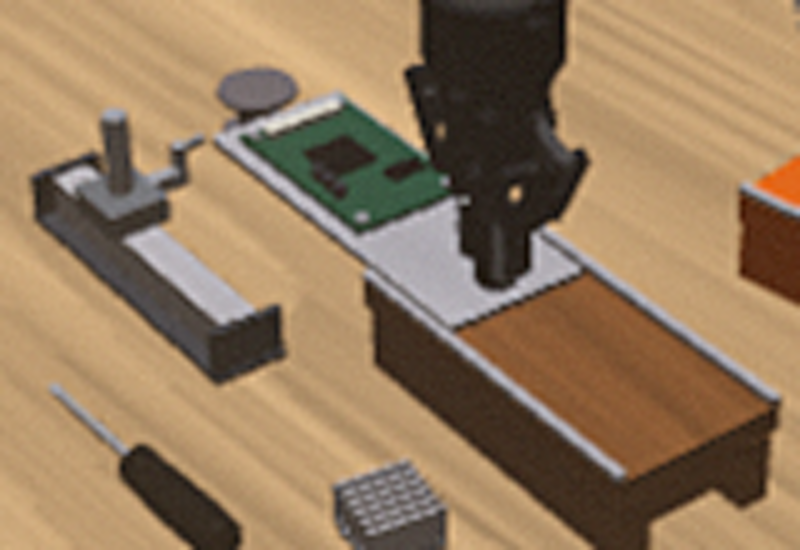

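View pics/wrist13.png

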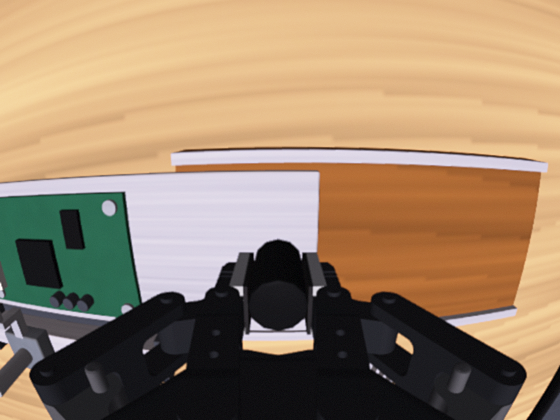

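Run:
```python
from h import *
np.set_printoptions(precision=4,suppress=True)
E=lambda x,y:(340+(x+.5)/8-.5,185+(y+.5)/8-.5)
t=bp('top',E(408,180),.064);a=bp('top',E(398,200),.066);b=bp('top',E(374,525),.066)
for ang in (-93.3,-93.8,-94.2):
  u=np.array([np.cos(np.radians(ang)),np.sin(np.radians(ang)),0])
  print((t-a)@u,(t-b)@u,(t-(a+b)/2)@u)
print(t,a,b)
# edge line profile subpixel
im=cv2.cvtColor(cv2.imread('pics/top13.png'),cv2.COLOR_BGR2GRAY)
print(im[203:209,384:396])
print(im[210:222:2,382:394])
```

```text
0.002814293592867538 0.003536821797306639 0.0031755576950870867
0.0027633404112231952 0.002715642677657893 0.002739491544440542
0.002722426162982193 0.002058547478817959 0.0023904868209000734
[ 0.5469 -0.1235  0.064 ] [ 0.5412 -0.1204  0.066 ] [ 0.4532 -0.1146  0.066 ]
[[123 123 123 127 129 113  97 110 123 124 123 122]
 [123 125 125 124 128 112  94 110 123 125 123 124]
 [125 127 126 128 129 108  97 111 125 128 126 125]
 [124 124 123 125 127  92 103 116 122 125 124 124]
 [124 125 124 124 126 100 109 109 116 123 123 123]
 [120 114 117 121 118 121 125 124 122 122 122 123]]
[[129 129 129 131 130 134 137 130 124 125 123 123]
 [124 133 129 128 127 129 130 110 121 134 133 132]
 [118 139 134 134 134 133 136 129 128 130 130 129]
 [116 132 129 129 130 129 133 107 112 125 125 124]
 [119 133 129 128 127 127 130 121 112 113 113 115]
 [124 132 129 128 127 127 126 114 108 111 111 110]]
```

```bash
python3 -m jog '{"offset":[[-0.0015,-0.025,0],[-0.0015,-0.025,0],[0,0,0],[0,0,0],[0,0,0]],"angular":[[0,0,0],[0,0,0],[0,0,0],[0,0,0],[0,0,0]],"jaw":[20,20,20,20,20]}'; python3 st.py 14 top wrist scene
python3 - <<'E'
import cv2
im=cv2.imread("pics/top14.png")
cv2.imwrite("pics/crop_j.png",cv2.resize(im[195:245,360:410],None,fx=11,fy=11,interpolation=cv2.INTER_CUBIC)) 
im=cv2.imread("pics/scene14.png")
cv2.imwrite("pics/crop_k.png",cv2.resize(im[170:210,210:270],None,fx=13,fy=13,interpolation=cv2.INTER_CUBIC))
E
```

```text
time: 16.7
tool_pos: [0.5129, 0.0992, 0.0762]
tool_rot: [0.709, -0.704, 0.025, -0.029]
contact_force: [0.9, 8.8, 12.3]
gripper_width: 0.265
t 16.7 pos [0.5129 0.0992 0.0762] F [ 0.9411  8.7945 12.2514] T [ 1.5037  0.1505 -0.0799] w 22.657509371410118 j [ 0.0456 -0.0468  1.9846  0.0059  1.1967 -1.4505]
jaw ang 85.6029609986155 ydir [ 0.0067  0.0058 -1.    ]
```

View pics/crop_j.png

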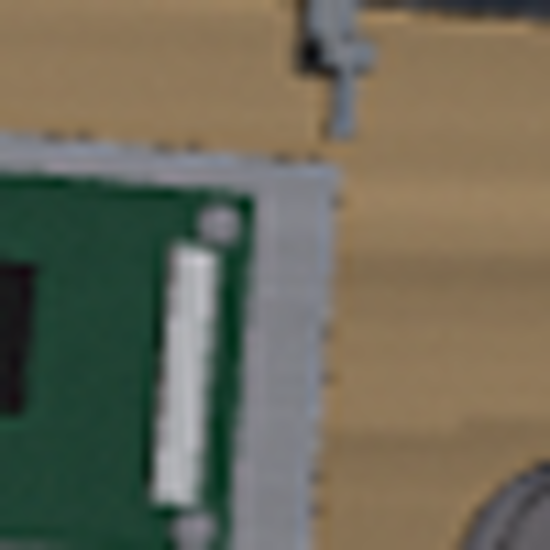

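View pics/crop_k.png

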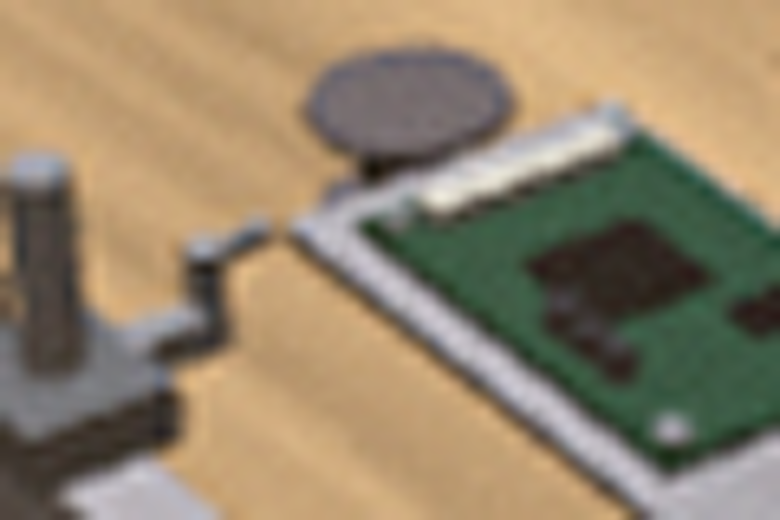

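Run:
```python
from h import *
np.set_printoptions(precision=4,suppress=True)
J=lambda x,y:(360+(x+.5)/11-.5,195+(y+.5)/11-.5)
K=lambda x,y:(210+(x+.5)/13-.5,170+(y+.5)/13-.5)
u=np.array([np.cos(np.radians(-93.8)),np.sin(np.radians(-93.8)),0])
for cam,t,a,b in (('top',J(342,135),J(341,170),J(307,540)),('scene',K(267,230),K(293,226),K(615,102))):
  t=bp(cam,t,.064);a=bp(cam,a,.066);b=bp(cam,b,.066)
  print(cam,t,a,b,(t-a)@u,(t-b)@u)
```

```text
top [ 0.5474 -0.1237  0.064 ] [ 0.5403 -0.1231  0.066 ] [ 0.4673 -0.117   0.066 ] 0.00014830213460715849 0.0014272198357113601
scene [ 0.5466 -0.1239  0.064 ] [ 0.5429 -0.1187  0.066 ] [ 0.4546 -0.1132  0.066 ] 0.004950399209545129 0.004568688778586369
```

```bash
python3 -m jog '{"offset":[[0,0,-0.02],[0,0.01,0],[0,0,0],[0,0,0],[0,0,0]],"angular":[[0,0,0],[0,0,0],[0,0,0],[0,0,0],[0,0,0]],"jaw":[20,20,20,20,20]}'; python3 st.py 15 top wrist
python3 - <<'E'
import cv2
im=cv2.imread("pics/top15.png")
cv2.imwrite("pics/crop_l.png",cv2.resize(im[195:245,360:410],None,fx=11,fy=11,interpolation=cv2.INTER_CUBIC))
E
```

```text
time: 17.35
tool_pos: [0.513, 0.0994, 0.0761]
tool_rot: [0.708, -0.705, 0.025, -0.029]
contact_force: [-2.5, 7.7, 16.9]
gripper_width: 0.265
t 17.35 pos [0.513  0.0994 0.0761] F [-2.4749  7.6864 16.9166] T [ 1.0677  0.5893 -0.0914] w 22.66492458446948 j [ 0.0465 -0.046   1.9842  0.0047  1.1969 -1.4495]
jaw ang 85.61494700413968 ydir [ 0.0062  0.0047 -1.    ]
```

View pics/crop_l.png

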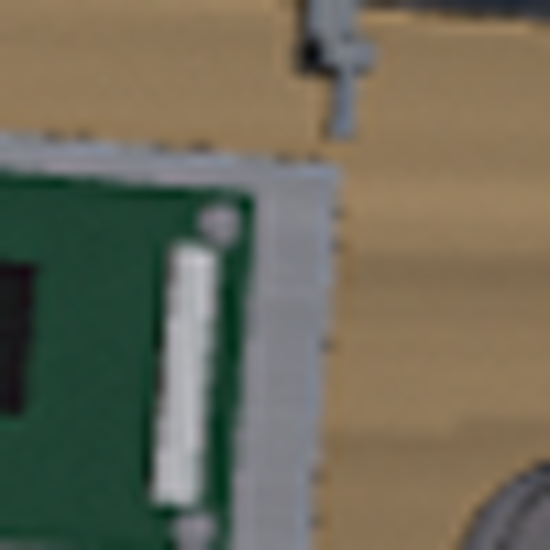

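View pics/wrist15.png

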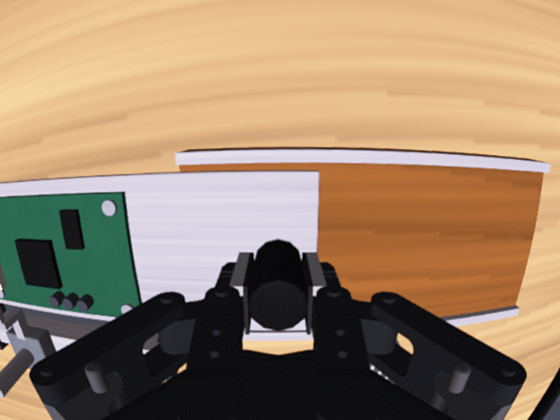

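View pics/top15.png

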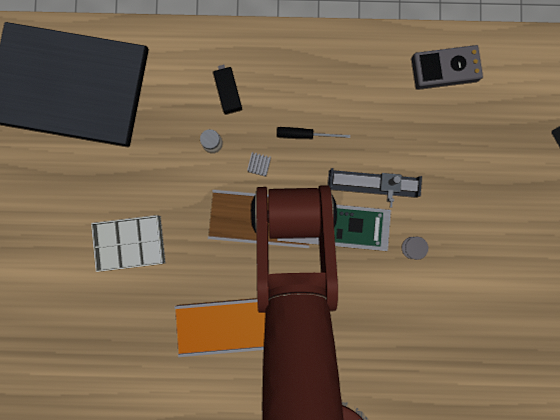

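```bash
python3 -m jog '{"offset":[[0,0,0],[0,0,0],[0,0,0],[0,0,0]],"angular":[[0,0,0],[0,0,0],[0,0,0],[0,0,0]],"jaw":[20,20,20,20]}'
python3 - <<'E'
from plant import manip
s=manip.state();print(s['tool_pos'],s['joint_vel'].round(4),s['contact_force'])
print(manip.job_done())
E
```

```text
time: 17.85
tool_pos: [0.513, 0.0994, 0.0761]
tool_rot: [0.708, -0.705, 0.025, -0.029]
contact_force: [-2.3, 7.0, 16.6]
gripper_width: 0.264
[0.51299077 0.09935749 0.07607424] [ 0.0006 -0.      0.0007  0.0018  0.0008  0.0011] [-2.33104008  6.95150064 16.56979194]
the job is handed in; nothing more can be done
None
```

I finished both steps in order and handed the job in at about 18 s, with the arm at rest and still holding the plate.

- **Pointer carriage:** I pinched its post and pushed it outward about 68 mm. The force rose to about 10 N over the ridge and then reversed. After I released it, the carriage stayed put in every later picture.
- **Carrier plate:** I gripped its tail post and slid the plate about 136 mm outward. I kept it pressed down the whole way and shifted it slightly sideways so it would not touch the pointer.
- **At hand-in:** The tool was holding the post with about 17 N down and about 7 N still pushing outward, and nothing was moving.

**Last checks:**
- **Front edge against pointer tip:** The top camera put the edge level to within 0.2–1.4 mm. The wrist camera's distance, taken with the measured travel, agreed to under 1 mm. The coarser scene camera disagreed: one reading put the edge about 5 mm short. I did not act on it, because one pixel there is about 4 mm.
- **Plate flat:** The tool had leaned by about 0.3–0.4° by the end. Its height stayed within 0.2 mm through the slide and the forces fit a plate lying flat, but I had no direct measurement of the plate's tilt.
- **Bystanders:** All of them looked unmoved in the last top picture.

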